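# Release a locked centrifuge lid with the release pin

### The job

The power has failed and the centrifuge lid is locked over the samples. Take the pink release pin out of its grey block, push it down through the red-ringed hole in the deck in front of the lid and press the spring catch underneath, by feel, and hold it down until the lid lets go and has visibly lifted by itself; the catch bends if it is forced, so never press on the machine with the pin harder than 25 N. Then put the pin back upright and fully home in any free hole of the block, leaving the lid standing fully open and the rotor key, tubes, pots and pipette as they were.

Things in the scene. Friction and masses are not known exactly. Their poses are not given: they have to be found in the camera images.
- centrifuge: White bench centrifuge, teal sloping front panel, 365 mm deep, 260 wide, deck 150 high, fixed. Origin: on the bench on its centre line, 190 mm behind its front edge; x points to its back (lid hinge), z up. The lid, 235 x 240 x 30 mm, lies on the deck; its front edge is 90 mm in front of the origin, its top 183 mm above the bench when shut.
- release_hole (a point): Centre of the release hole at the deck's surface (150 mm above the bench), 30 mm in front of the lid's front edge, 120 mm in front of the machine's origin. Round, 10 mm, straight down through a 6 mm plate; red ring of 23 mm around it; axes as the machine. Under it, unseen, the 19 mm brass screw head of the lid catch, 10 to 22 mm below the surface: set differently on every machine.
- lid (a joint): Lid angle, rad: about 0 locked, 1.25 fully open. The catch resists the pin with about 5 N, rising to 9 N; pushed down 7 mm it lets go, at 9 mm it meets a hard stop and the force shoots up. The lid then rises by itself, very slowly at first: hold the catch down about 2 s until it visibly moves, or it may catch again. Fully open in about 10 s; its front edge goes up and back, away from the hole.
- pin_grip (a point): Release pin, centre of its round pink handle (18 mm diameter, 51 mm long, upright at the start). Below the handle a collar of 22 mm diameter and 4 mm thick, then a steel rod 8 mm thick and 70 mm long, its flat end bevelled by 0.6 mm. Whole pin 125 mm, 60 g. This point is 99.5 mm above the rod's end and 29.5 mm above the underside of the collar; z along the pin, up.
- pin_tip (a point): End of the pin's steel rod (the lowest point); z along the pin, up.
- block: Grey accessory block, 56 (x) x 136 (y) x 80 mm high, fixed to the bench; origin in the middle of its underside, z up. Three upright holes through it in a row along its y, 13 mm diameter, at y = -42, 0 and +42 mm. The pin stands in one end hole, hanging on its collar with the rod 70 mm deep (rod end 10 mm above the bench); the rotor key stands in the other end hole; the middle hole is empty.
- block_hole0 (a point): Mouth of the block's hole at y = -42 mm, at its top face (80 mm above the bench).
- block_hole1 (a point): Mouth of the block's middle hole, at its top face.
- block_hole2 (a point): Mouth of the block's hole at y = +42 mm, at its top face.
- key_mid (a point): Rotor key: dark steel T-key standing in the other end hole of the block, its 56 mm cross bar 36 mm above the block's top, lying across the row of holes. This point is on its shank, 20 mm above the block. Leave it alone.
- tube0_mid (a point): Loose sample tube with a pink cap, 17 mm cap, 88 mm tall, standing in the white 90 x 220 x 55 mm rack; the point is half-way up. Leave it alone.
- tube1_mid (a point): A second tube like it in the same rack. Leave it alone.
- tube2_mid (a point): A third tube like it in the same rack. Leave it alone.
- pot0_mid (a point): Specimen pot with red screw lid, 68 mm diameter, 78 mm tall, standing on the bench to the right of the block; point half-way up. Leave it alone.
- pot1_mid (a point): A second specimen pot on the left of the bench. Leave it alone.
- pipette_mid (a point): Hand pipette lying on the bench at the left, about 230 mm long, 24 mm high; point near its middle. Leave it alone.

How it is judged:
By the outcome, as a careful person would: the job done as asked, in the order asked, and still so for the second after the job is handed in, with the robot touching nothing.
It also fails if it takes over 72 s, if anything falls off the work surface, if the arm or the gripper's body presses on something with over 40 N, if the wrist force passes 120 N, or if a joint passes its speed limit or range.

### The arm

A 6-joint arm with a two-finger parallel gripper is mounted at the origin on the work surface. World frame = base frame: x ahead of the robot, y to its left, z up, the work surface at z = 0. Lengths are in mm, angles in rad, forces in N, time in s.
With the tool pointing down it reaches from about 350 to 975 mm from the base axis. Payload 7.1 kg.
Tool frame: the origin (TCP) lies on the front face of the gripper's body, between the roots of the fingers; the fingertips stand 80 mm ahead of it and the grasp point (between the pads) lies 61 mm ahead of it (env.tips_ahead is the distance from the TCP to the fingertips, in mm); z points along the fingers, y is the direction in which the jaws open and shut (so a half turn about z gives the same grasp; the last joint's range is limited). The gripper opens to 88 mm and grips with 3 to 60 N. Pads are 20 mm wide; open, the fingers measure 115 mm over their backs; the gripper's body (75 mm by 178 mm) begins 61 mm behind the grasp point.
Start: joints at [1.148, 0.423, 1.63, -0, 1.089, -0.019], TCP at [245.54, 574.731, 302.675] pointing down, gripper open.
Joint ranges: [-3, 3], [-0.9, 2.11], [0.09, 2.58], [-1.31, 4.45], [0.11, 2.69], [-2.54, 2.54]. Speed limits (rad/s): [2.39, 2.39, 3.01, 3.14, 3.14, 3.14].

### API

Orientations are given as a unit quaternion [x, y, z, w].
In Python, from station import env, set_gripper, viewer, workorder gives the robot as it stands. Calls block until the motion is done:
- env.reach(position, orientation): joint-space move of the TCP to a pose.
- env.move_l(position, rot=None, rate=150, f_stop=None): straight line of the TCP; rot=None keeps the orientation; rate is the mean speed in mm/s. With f_stop (N) it stops when the force on the tool has changed by that much, and returns True; else False.
- env.move_joints(angles): joint-space move.
- set_gripper(opening): finger opening in mm; the grip force is fixed at half the most; returns when the fingers have stopped.
- env.hold(seconds).
- env.ik(position, orientation): joint angles nearest the present ones, or None.
- env.read_state(): the state.
- viewer.camera(name): name is "side" or "top"; returns the picture (420x560x3 uint8, blue, green, red); there is no depth.
- viewer.camera_params(name): a dict with "fx", "fy", "cx", "cy" (pixels), "dist" ([k1, k2, p1, p2, k3] as OpenCV has them; the pictures are not rectified), "pose" (4x4, takes a point from camera to world coordinates). Camera axes: x right, y up, looking along -z (the intrinsics and any distortion apply to the point x, -y, -z); pixel columns grow to the right and rows downward; lengths in mm; the calibration is good to about 2 mm. A picture is of the moment at which its call begins. camera_params takes no time and is no camera call.
A pose or a line that the arm cannot do raises env.IKError and nothing moves.
- workorder.sign_off(): hands the job in, once; it reports no verdict.
The state is a dict: "time_s": time; "qpos": joint angles; "dq": joint speeds; "tau": joint torques, N m; "tool_pos": TCP position; "orientation": TCP orientation; "force": force on the tool from outside, world axes, zero at the start; "wrist_torque": the same for the moment, N m; "width": finger opening in mm.
Only numpy, scipy, OpenCV 4.12 (cv2) and the standard library are available. Lean on these libraries where they do the work, as an engineer would, in place of code of your own. Each camera call takes 0.05 s, during which the arm holds its last target.

## Working session

There is one attempt and no reset: what is moved stays moved. The work goes in short steps, each a Python script; the robot and the scene stay as the last script left them, time stands still between calls to the robot, and variables do not carry over. Pictures are saved under pics/ and viewed, and the job is handed in when it is done.

```bash
ls; mkdir -p pics; python3 - <<'E'
from station import env,set_gripper,viewer,workorder
import cv2,numpy as np
for n in("side","top"):
    cv2.imwrite(f"pics/{n}0.png",viewer.camera(n)); p=viewer.camera_params(n); print(n,{k:np.round(v,3).tolist() for k,v in p.items()})
s=env.read_state();print(s)
E
```

```text
pics
side {'fx': 444.496, 'fy': 444.496, 'cx': 274.075, 'cy': 203.793, 'dist': [-0.092, 0.0, 0.0, 0.0, 0.0], 'pose': [[0.999, 0.02, -0.044, 535.128], [-0.045, 0.719, -0.694, -823.202], [0.018, 0.695, 0.719, 972.753], [0.0, 0.0, 0.0, 1.0]]}
top {'fx': 511.365, 'fy': 511.365, 'cx': 287.049, 'cy': 211.422, 'dist': [-0.104, 0.0, 0.0, 0.0, 0.0], 'pose': [[0.008, 0.977, -0.212, 221.73], [-1.0, 0.007, -0.004, -9.673], [-0.002, 0.212, 0.977, 1766.666], [0.0, 0.0, 0.0, 1.0]]}
{'time_s': 0.1, 'qpos': array([ 1.14799028e+00,  4.23746865e-01,  1.63061342e+00, -3.51013073e-05,
        1.08860471e+00, -1.90123404e-02]), 'dq': array([ 0.00010126, -0.00037646, -0.00175615,  0.00234058, -0.00226237,
        0.00048034]), 'tau': array([-1.25850795e-03, -5.45612741e+01, -2.74324411e+01,  6.44805143e-02,
        1.87854673e-02, -4.81135737e-05]), 'tool_pos': array([245.39580703, 574.37807279, 301.99038045]), 'orientation': array([ 2.00519983e-01,  9.79689372e-01, -6.72905186e-04, -1.35186093e-04]), 'force': array([ 0.12272252, -0.38867734,  0.2596552 ]), 'wrist_torque': array([0.0001875 , 0.01394041, 0.04409852]), 'width': 87.99708478035933}
```

View pics/side0.png

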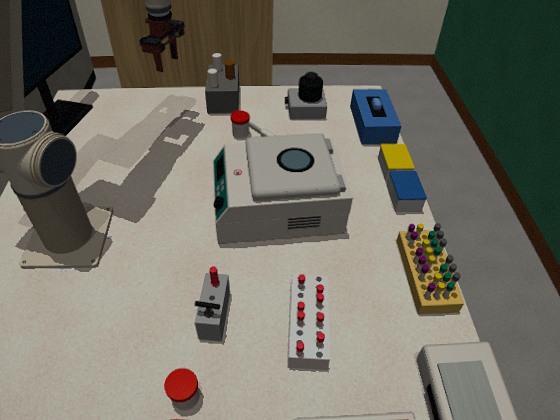

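View pics/top0.png

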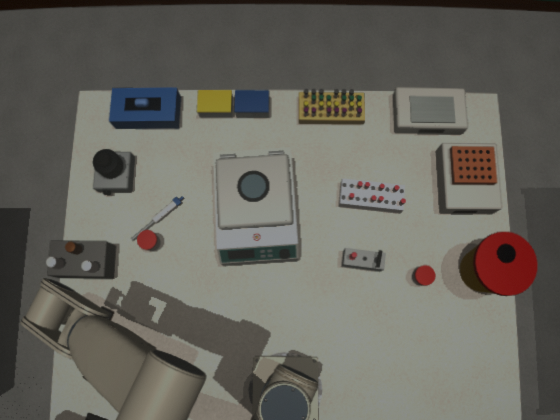

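The side view shows the pin at about (213,275), the key at (208,305) and the red ring at (238,172). In the top view they are at (353,256), (379,257) and (257,237). I'll zoom in on these.

```bash
python3 - <<'E'
import cv2,numpy as np
s=cv2.imread("pics/side0.png");t=cv2.imread("pics/top0.png")
f=lambda im,x,y,w,h,k:cv2.resize(im[y:y+h,x:x+w],None,fx=k,fy=k,interpolation=cv2.INTER_NEAREST)
A=f(s,185,255,60,90,5);B=f(t,335,240,60,40,5);C=f(s,205,140,60,75,5);D=f(t,210,215,90,55,4)
c=np.zeros((600,800,3),np.uint8)
for im,x,y in((A,0,0),(B,0,0),(C,0,0)):pass
c[:450,:300]=A;c[:200,310:610]=B;c[210:585,310:610]=C
cv2.imwrite("pics/z1.png",c);cv2.imwrite("pics/z2.png",f(t,205,140,100,130,4))
E
```

```text
(no output)
```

View pics/z1.png

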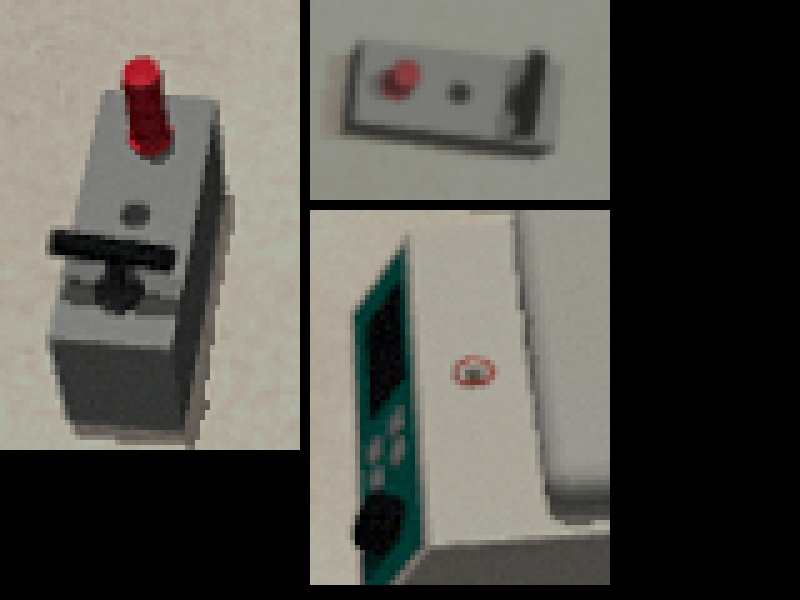

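View pics/z2.png

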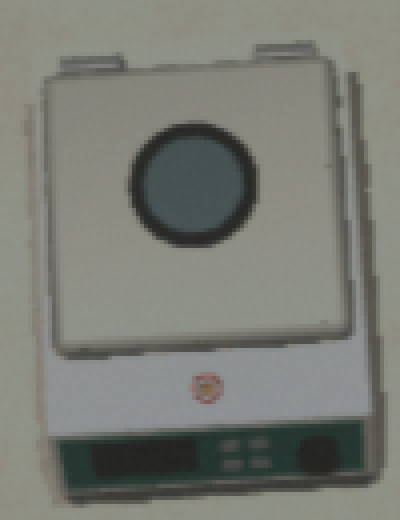

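Zoomed, the side view has the pin's handle top at about (213,269) and collar at (215,283), hole1 at (212,298) and the ring at (237,172). The top view has the ring at about (257,237), the pin at (353,256) and hole1 at (365,258). Next I'll measure to subpixel and triangulate.

```bash
cat >h.py <<'E'
import cv2,numpy as np
from station import env,set_gripper,viewer,workorder
def P(n): return viewer.camera_params(n)
def cam(n):
    p=P(n);K=np.array([[p['fx'],0,p['cx']],[0,p['fy'],p['cy']],[0,0,1.]]);T=np.array(p['pose'],float)
    return K,np.array(p['dist'],float),T
def ray(n,uv):
    K,d,T=cam(n);x=cv2.undistortPoints(np.array([[uv]],float),K,d)[0,0]
    v=T[:3,:3]@np.array([x[0],-x[1],-1.]);return T[:3,3],v/np.linalg.norm(v)
def proj(n,X):
    K,d,T=cam(n);c=T[:3,:3].T@(np.array(X,float)-T[:3,3]);c=np.array([[c[0],-c[1],-c[2]]])
    return cv2.projectPoints(c,np.zeros(3),np.zeros(3),K,d)[0][0,0]
def onz(n,uv,z):
    o,v=ray(n,uv);return o+v*(z-o[2])/v[2]
def tri(a,b):
    o1,v1=ray("side",a);o2,v2=ray("top",b)
    s=np.linalg.lstsq(np.c_[v1,-v2],o2-o1,rcond=None)[0]
    p,q=o1+s[0]*v1,o2+s[1]*v2
    return (p+q)/2,np.linalg.norm(p-q)
def red(im,box,sat=90):
    x,y,w,h=box;hsv=cv2.cvtColor(im[y:y+h,x:x+w],cv2.COLOR_BGR2HSV).astype(int)
    m=((hsv[...,0]<8)|(hsv[...,0]>170))&(hsv[...,1]>sat)&(hsv[...,2]>50)
    return m
E
python3 - <<'E'
from h import *
s=cv2.imread("pics/side0.png");t=cv2.imread("pics/top0.png")
def ring(im,b,th):
    x,y,w,h=b;c=im[y:y+h,x:x+w].astype(float);r=c[...,2]-c[...,:2].mean(2);r=np.clip(r-np.median(r)-th,0,None)
    yy,xx=np.mgrid[:h,:w];m=r>0
    pts=np.c_[xx[m],yy[m]];(a,e)=(pts.min(0)+[x,y],pts.max(0)+[x,y])
    hull=cv2.moments(cv2.convexHull(pts.astype(np.float32)))
    return np.array([(xx*r).sum()/r.sum()+x,(yy*r).sum()/r.sum()+y]),a,e,np.array([hull['m10'],hull['m01']])/hull['m00']+[x,y]
a=ring(s,(230,163,17,18),12);b=ring(t,(247,228,20,18),6);print(a,b)
print("ring",tri(a[0],b[0]),tri(a[3],b[3]));print(onz("side",a[0],150),onz("top",b[0],150))
def dark(im,b):
    x,y,w,h=b;g=cv2.cvtColor(im[y:y+h,x:x+w],cv2.COLOR_BGR2GRAY).astype(float);r=np.clip(np.median(g)-g-12,0,None);yy,xx=np.mgrid[:h,:w]
    return np.array([(xx*r).sum()/r.sum()+x,(yy*r).sum()/r.sum()+y])
a=dark(s,(207,293,11,8));b=dark(t,(360,253,10,10));print("hole1",a,b,tri(a,b),onz("side",a,80),onz("top",b,80))
# pin handle: print red mask rows
for n,im,bx in(("side",s,(203,262,24,28)),("top",t,(344,246,20,18))):
    m=red(im,bx,100);ys,xs=np.nonzero(m)
    print(n,[(bx[1]+y,bx[0]+xs[ys==y].min(),bx[0]+xs[ys==y].max()) for y in np.unique(ys)])
    print(cv2.cvtColor(im,cv2.COLOR_BGR2HSV)[bx[1]:bx[1]+bx[3]:3,bx[0]+bx[2]//2].tolist())
E
```

```text
(array([237.73935822, 171.95153897]), array([233, 169]), array([242, 175]), array([237.3       , 171.85833333])) (array([256.43219557, 236.61715867]), array([252, 233]), array([260, 240]), array([256.07801418, 236.5       ]))
ring (array([489.96485173,  94.51600372, 151.08104803]), np.float64(0.8579108258006184)) (array([489.53688114,  95.49268254, 150.87732092]), np.float64(0.819131970106317))
[490.31548128  95.89296572 150.        ] [489.71821652  94.4943629  150.        ]
hole1 [211.55588897 297.52513128] [364.37519623 258.15698587] (array([ 431.02690576, -260.60284531,   80.40166672]), np.float64(0.7992437623780951)) [ 430.60271441 -260.48640741   80.        ] [ 431.46120623 -260.54905647   80.        ]
side [(np.int64(266), np.int64(212), np.int64(214)), (np.int64(267), np.int64(211), np.int64(215)), (np.int64(268), np.int64(210), np.int64(216)), (np.int64(269), np.int64(210), np.int64(216)), (np.int64(270), np.int64(210), np.int64(216)), (np.int64(271), np.int64(209), np.int64(216)), (np.int64(272), np.int64(210), np.int64(216)), (np.int64(273), np.int64(210), np.int64(216)), (
[... 442 characters left out ...]
nt64(211), np.int64(218)), (np.int64(284), np.int64(211), np.int64(218)), (np.int64(285), np.int64(212), np.int64(216))]
[[19, 30, 177], [28, 25, 176], [177, 223, 174], [177, 204, 136], [179, 255, 57], [178, 217, 73], [177, 215, 76], [178, 228, 76], [0, 89, 60], [30, 6, 126]]
top [(np.int64(252), np.int64(354), np.int64(354)), (np.int64(253), np.int64(352), np.int64(355)), (np.int64(254), np.int64(351), np.int64(356)), (np.int64(255), np.int64(350), np.int64(356)), (np.int64(256), np.int64(350), np.int64(355)), (np.int64(257), np.int64(350), np.int64(354)), (np.int64(258), np.int64(350), np.int64(353))]
[[37, 16, 146], [40, 12, 125], [0, 108, 127], [179, 143, 139], [1, 94, 87], [30, 8, 123]]
```

```bash
python3 - <<'E'
from h import *
s=cv2.imread("pics/side0.png");t=cv2.imread("pics/top0.png")
# bright disc (handle top) in side
def cen(im,bx,vmin,sat):
    x,y,w,h=bx;hs=cv2.cvtColor(im[y:y+h,x:x+w],cv2.COLOR_BGR2HSV).astype(int)
    m=(hs[...,1]>sat)&(hs[...,2]>vmin)&((hs[...,0]<8)|(hs[...,0]>168));ys,xs=np.nonzero(m);return np.array([xs.mean()+x,ys.mean()+y]),m.sum()
a=cen(s,(203,262,24,28),115,100);b=cen(t,(344,246,20,18),125,80);print(a,b,tri(a[0],b[0]),onz("side",a[0],135),onz("top",b[0],135))
# block top face in side & top by edges: grey bright
for n,im,bx in(("side",s,(190,262,50,70)),("top",t,(338,244,52,32))):
    x,y,w,h=bx;hs=cv2.cvtColor(im[y:y+h,x:x+w],cv2.COLOR_BGR2HSV).astype(int)
    m=((hs[...,1]<22)&(hs[...,2]>85)&(hs[...,2]<(150 if n=="side" else 134))).astype(np.uint8)
    m=cv2.morphologyEx(m,cv2.MORPH_OPEN,np.ones((3,3)))
    cs,_=cv2.findContours(m,cv2.RETR_EXTERNAL,cv2.CHAIN_APPROX_NONE);c=np.concatenate([k for k in cs if len(k)>8])[:,0]+[x,y]
    W=np.array([onz(n,p,80)[:2] for p in c]);r=cv2.minAreaRect(W.astype(np.float32));print(n,r)
X=np.array([431.0,-260.5])
for yaw in(-.2,-.15,-.1,-.05,0,.05):
    d=np.array([-np.sin(yaw),np.cos(yaw)])
    p=[*(X+42*d),135];print(yaw,p,proj("side",p),proj("top",p))
E
```

```text
(array([212.85, 270.25]), np.int64(40)) (array([354.125, 254.25 ]), np.int64(16)) (array([ 436.76525708, -220.12215314,  132.13991994]), np.float64(1.4285409298507443)) [ 436.42752342 -222.42069976  135.        ] [ 437.07849687 -219.56099598  135.        ]
side ((430.8433837890625, -260.0315246582031), (135.98426818847656, 56.03340148925781), 82.87265014648438)
top ((431.31884765625, -260.34661865234375), (136.43478393554688, 56.043575286865234), 83.14286804199219)
-0.2 [np.float64(439.34411189339255), np.float64(-219.33720373066785), 135] [214.18616511 269.12133096] [354.0432586  253.54946209]
-0.15 [np.float64(437.27640156389117), np.float64(-218.97161472668623), 135] [213.29211164 269.01134104] [353.94111496 254.18783827]
-0.1 [np.float64(435.19300349916676), np.float64(-218.7098250583229), 135] [212.38943315 268.93843058] [353.87118641 254.83154442]
-0.05 [np.float64(433.0991251093685), np.float64(-218.55248906341143), 135] [211.48020569 268.90275078] [353.83367193 255.47897439]
0 [np.float64(431.0), np.float64(-218.5), 135] [210.56651766 268.90437506] [353.82868963 256.12851029]
0.05 [np.float64(428.9008748906315), np.float64(-218.55248906341143), 135] [209.65046625 268.94329896] [353.85627612 256.77852652]
```

Both views agree: block centre (431.0,-260.4), yaw about -0.122, pin near (436,-219), and ring (489.8,95) at z about 151. Time to go for the pin.

```bash
cat >>h.py <<'E'
def q(yaw): # jaws along (world y rotated by yaw)
    return [np.cos(yaw/2),np.sin(yaw/2),0,0]
def st(l=""):
    s=env.read_state();print(l,"t%.2f"%s['time_s'],np.round(s['tool_pos'],2),"F",np.round(s['force'],2),"w%.1f"%s['width'],"j6 %.2f"%s['qpos'][5]);return s
E
python3 - <<'E'
from h import *
Q=q(-.122);px,py=436.3,-219.0
print(env.ik([px,py,280],Q),env.ik([490,95,320],q(.075)))
env.reach([px,py,330],Q);st("above")
set_gripper(50);st()
env.move_l([px,py,215],rate=150);s=st("pre")
for n in("side","top"): cv2.imwrite(f"pics/{n}1.png",viewer.camera(n))
E
```

```text
[-4.89583676e-01  2.53816271e-01  1.94558435e+00 -4.44089210e-16
  9.42192035e-01  1.20321265e+00] [ 1.67657700e-01  2.15592358e-01  1.88736700e+00 -4.44089210e-16
  1.03863330e+00  1.66345403e+00]
above t2.98 [ 436.61 -218.53  329.96] F [ 0.21 -0.02  0.21] w88.1 j6 1.20
 t3.73 [ 436.3  -219.02  330.01] F [ 0.08 -0.24  0.41] w49.7 j6 1.20
pre t4.64 [ 436.74 -219.24  215.58] F [ 0.2   0.99 -0.06] w50.0 j6 1.20
```

```bash
python3 - <<'E'
import cv2,numpy as np
s=cv2.imread("pics/side1.png");t=cv2.imread("pics/top1.png")
f=lambda im,x,y,w,h,k:cv2.resize(im[y:y+h,x:x+w],None,fx=k,fy=k,interpolation=cv2.INTER_NEAREST)
cv2.imwrite("pics/z3.png",np.hstack([f(s,170,190,100,150,4),f(t,310,200,100,150,4)]))
E
```

```text
(no output)
```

View pics/z3.png

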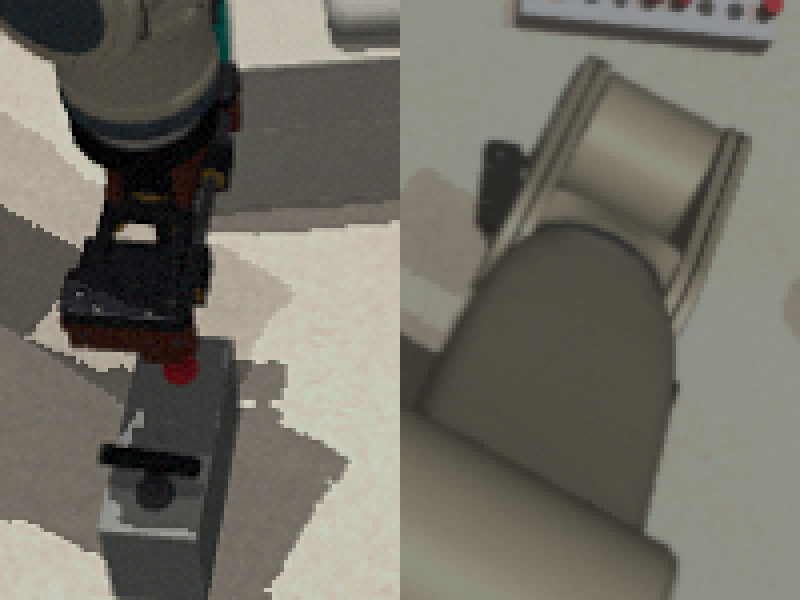

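The near finger covers the handle in the side view and only the collar shows, at about (215,283). The arm hides the top view. The alignment looks right, so I'll grasp.

```bash
python3 - <<'E'
from h import *
px,py=436.3,-219.0
print(env.move_l([px,py,171.5],rate=100,f_stop=10));st("down")
set_gripper(8);st("grip")
env.move_l([px,py,262],rate=120,f_stop=15);st("up")
cv2.imwrite("pics/side2.png",viewer.camera("side"))
env.move_l([px,py,335],rate=200)
env.reach([489.7,95,335],q(.075));st("over")
env.move_l([489.7,95,61+99.5+150+12],rate=150);env.hold(.3);st("hover")
for n in("side","top"): cv2.imwrite(f"pics/{n}3.png",viewer.camera(n))
s=cv2.imread("pics/side2.png");t=cv2.imread("pics/side3.png")
f=lambda im,x,y,w,h,k:cv2.resize(im[y:y+h,x:x+w],None,fx=k,fy=k,interpolation=cv2.INTER_NEAREST)
cv2.imwrite("pics/z4.png",np.hstack([f(s,170,190,100,120,4),f(t,190,90,100,120,4)]))
E
```

```text
False
down t5.33 [ 436.44 -219.08  171.66] F [0.32 0.1  0.54] w50.1 j6 1.20
grip t5.93 [ 436.4  -219.04  171.7 ] F [-0.15  0.96  2.07] w17.6 j6 1.20
up t6.84 [ 435.91 -218.79  261.43] F [-1.62  0.63  0.25] w17.6 j6 1.20
over t8.62 [489.61  94.29 334.49] F [ 0.43  0.12 -0.47] w17.9 j6 1.66
hover t9.17 [489.89  94.83 322.86] F [ 0.22 -0.53 -0.86] w17.8 j6 1.66
```

View pics/z4.png

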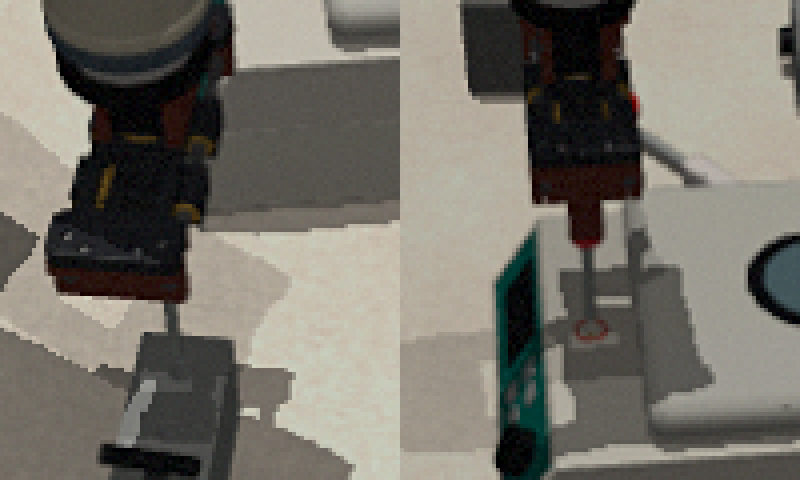

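View pics/top3.png

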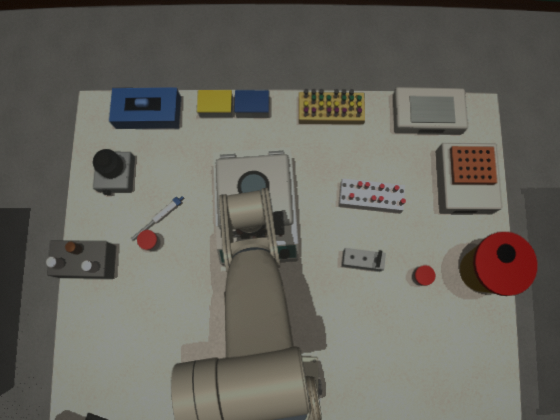

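The pin is held upright with its rod directly over the red ring: rod column about 237, ring at (237,172) in the side view. I'll measure the rod's offset from the tool axis.

```bash
python3 - <<'E'
from h import *
im=cv2.imread("pics/side3.png");g=cv2.cvtColor(im,cv2.COLOR_BGR2GRAY).astype(float)
for r in range(148,176,1): print(r,g[r,228:248].astype(int).tolist())
for z in (232.9-3,225,210,190,170,162):
    print(z,proj("side",[489.9,94.85,z]))
print("hole",proj("side",[489.8,95,150]))
E
```

```text
148 [145, 144, 148, 132, 67, 16, 19, 20, 15, 22, 23, 11, 49, 115, 148, 148, 147, 136, 106, 87]
149 [145, 145, 148, 137, 83, 14, 22, 23, 19, 14, 20, 15, 62, 119, 147, 145, 143, 135, 96, 70]
150 [148, 146, 148, 147, 122, 52, 22, 27, 30, 24, 23, 42, 98, 143, 148, 145, 144, 137, 98, 58]
151 [144, 146, 145, 147, 144, 118, 81, 44, 33, 44, 73, 108, 137, 148, 147, 147, 145, 139, 100, 57]
152 [142, 146, 146, 146, 145, 147, 126, 71, 43, 54, 97, 144, 148, 149, 144, 145, 145, 146, 119, 54]
153 [144, 146, 145, 144, 144, 146, 140, 96, 50, 56, 109, 150, 148, 144, 144, 146, 147, 147, 123, 51]
154 [145, 143, 145, 145, 143, 146, 140, 104, 48, 57, 108, 151, 146, 144, 146, 147, 146, 148, 125, 58]
155 [148, 146, 145, 144, 147, 148, 139, 101, 47, 54, 108, 150, 146, 145, 146, 147, 150, 152, 129, 61]
156 [143, 145, 149, 149, 147, 148, 148, 120, 46, 54, 104, 151, 148, 150, 137, 105, 105, 106, 96, 60]
157 [147, 135, 104, 105, 108, 105, 109, 97, 48, 48, 78, 109, 104, 106, 94, 66, 69, 70, 66, 57]
158 [146, 128, 65, 64, 69, 70, 69, 64, 54, 49, 57, 70, 69, 69, 68, 72, 70, 73, 68, 62]
159 [146, 131, 66, 68, 72, 70
[... 1000 characters left out ...]
5, 67, 64, 52, 46, 62, 75, 72, 72, 70, 69, 69]
171 [68, 70, 73, 75, 71, 62, 50, 61, 69, 73, 74, 67, 57, 54, 68, 75, 72, 69, 74, 71]
172 [72, 70, 74, 71, 72, 62, 47, 74, 67, 73, 74, 71, 66, 42, 62, 71, 71, 73, 73, 72]
173 [71, 74, 71, 70, 78, 77, 53, 79, 75, 59, 71, 72, 56, 65, 92, 91, 83, 70, 72, 72]
174 [83, 71, 71, 68, 86, 95, 77, 59, 60, 62, 63, 64, 77, 91, 99, 98, 90, 74, 76, 74]
175 [89, 69, 70, 69, 80, 99, 95, 86, 80, 80, 92, 90, 93, 101, 100, 99, 88, 72, 69, 74]
229.9 [236.36631667 149.6153154 ]
225 [236.44380717 151.06242064]
210 [236.6786782  155.44069043]
190 [236.98642616 161.15975464]
170 [237.28812042 166.74705143]
162 [237.40713525 168.94598105]
hole [237.54836822 172.17092474]
```

```bash
python3 - <<'E'
import cv2
t=cv2.imread("pics/side3.png")
cv2.imwrite("pics/z5.png",cv2.resize(t[140:190,205:265],None,fx=12,fy=12,interpolation=cv2.INTER_NEAREST))
E
```

```text
(no output)
```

View pics/z5.png

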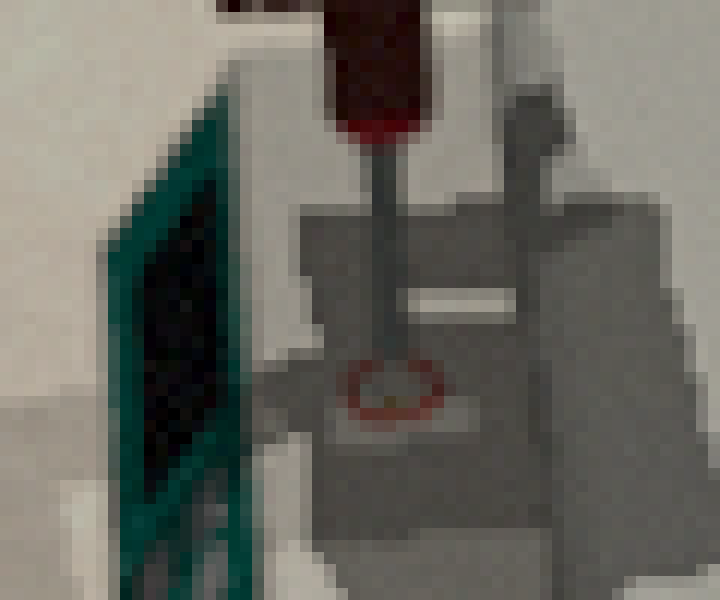

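The rod sits within about 0.5 mm of the tool axis, and the ring is centred under it. Now I'll descend by feel.

```bash
python3 - <<'E'
from h import *
x,y=490.2,95.0; Z0=322.5-12   # TCP z when tip at deck
env.move_l([x,y,Z0+5],rate=40);env.hold(.3);s0=st("free")
c=env.move_l([x,y,Z0-5],rate=12,f_stop=3.0);s=st("hit %s"%c)
print("tip below deck",Z0-s['tool_pos'][2])
E
```

```text
free t9.89 [490.27  95.03 315.6 ] F [ 0.61  0.23 -1.07] w17.5 j6 1.66
hit False t10.88 [490.24  95.03 305.55] F [-0.38 -0.34  0.08] w17.8 j6 1.66
tip below deck 4.9499872667660725
```

It went in first time: no force with the tip about 6 mm below the deck. I'll carry on until it meets the catch.

```bash
python3 - <<'E'
from h import *
x,y=490.2,95.0; Z=311.66
c=env.move_l([x,y,Z-25],rate=15,f_stop=3.0);s=st("hit %s"%c);print("depth",Z-s['tool_pos'][2])
env.hold(.15);s=st("held");print("depth",Z-s['tool_pos'][2])
E
```

```text
hit True t11.46 [490.18  95.01 299.81] F [ 0.51 -0.42  3.8 ] w17.2 j6 1.66
depth 11.853698913575727
held t11.61 [490.17  95.02 299.95] F [ 0.47 -0.18  3.42] w17.3 j6 1.66
depth 11.7052541492219
```

```bash
python3 - <<'E'
from h import *
x,y=490.2,95.0; z0=299.95
for d in [2,4,5,6,6.5,7,7.5,8]:
    c=env.move_l([x,y,z0-d],rate=15,f_stop=12);s=env.read_state();F=s['force'][2]
    print(d,c,"t%.2f"%s['time_s'],"z %.2f"%(z0-s['tool_pos'][2]),"F",np.round(s['force'],1))
    if c or F>13: break
env.hold(.5);st("hold")
cv2.imwrite("pics/side4.png",viewer.camera("side"))
E
```

```text
2 False t11.88 z 1.86 F [-0.6 -0.3  4.8]
4 False t12.16 z 3.83 F [-1.2  0.3  6.7]
5 False t12.41 z 4.74 F [-1.8 -0.2  6.5]
6 False t12.66 z 5.73 F [-1.6 -0.6  6.9]
6.5 False t12.91 z 6.15 F [-1.9  0.6  7.3]
7 False t13.16 z 6.64 F [-1.6 -0.1  7.8]
7.5 False t13.41 z 7.11 F [-2.   0.1  6.7]
8 False t13.66 z 7.57 F [-2.1 -0.7  8.4]
hold t14.16 [490.09  95.01 292.39] F [-2.42 -0.06  9.04] w17.8 j6 1.66
```

The force rose smoothly from 5 to 9 N over about 7.6 mm. I'll hold there and watch the lid.

```bash
python3 - <<'E'
from h import *
a=cv2.imread("pics/side4.png").astype(int)
for i in range(3):
    env.hold(.6);im=viewer.camera("side");s=st("h")
    d=np.abs(im.astype(int)-a).max(2)[125:200,242:350];print((d>25).sum())
cv2.imwrite("pics/side5.png",im)
f=lambda im,x,y,w,h,k:cv2.resize(im[y:y+h,x:x+w],None,fx=k,fy=k,interpolation=cv2.INTER_NEAREST)
cv2.imwrite("pics/z6.png",np.hstack([f(a.astype(np.uint8),225,110,130,110,3),f(im,225,110,130,110,3)]))
E
```

```text
h t14.86 [490.1   95.   292.38] F [-2.4   0.43  8.11] w17.7 j6 1.66
0
h t15.51 [490.07  95.   292.38] F [-2.8   0.22  8.34] w18.0 j6 1.66
0
h t16.16 [490.07  95.   292.36] F [-1.46  0.8   8.27] w17.9 j6 1.66
0
```

View pics/z6.png

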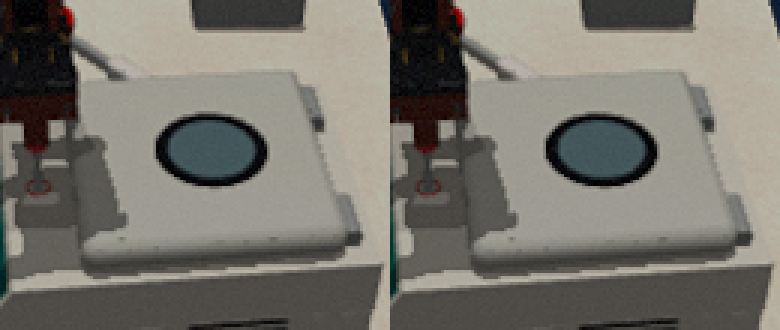

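The lid hasn't moved, so the catch hasn't let go. I'll press on in small steps towards the stop.

```bash
python3 - <<'E'
from h import *
x,y=490.2,95.0; z0=299.95
a=cv2.imread("pics/side5.png").astype(int)
for d in [8.4,8.8,9.2,9.6,10]:
    c=env.move_l([x,y,z0-d],rate=15,f_stop=6);env.hold(.1);s=env.read_state();F=s['force'][2]
    im=viewer.camera("side");n=(np.abs(im.astype(int)-a).max(2)[125:200,242:350]>25).sum()
    print(d,c,"t%.2f"%s['time_s'],"z %.2f"%(z0-s['tool_pos'][2]),"F",np.round(s['force'],1),n)
    if c or F>12: break
for i in range(3):
    env.hold(.5);im=viewer.camera("side");st("h");print((np.abs(im.astype(int)-a).max(2)[125:200,242:350]>25).sum())
cv2.imwrite("pics/side6.png",im)
E
```

```text
8.4 False t16.51 z 7.98 F [-2.3  0.5  8.4] 185
8.8 False t16.91 z 8.34 F [-1.5 -0.7  8.6] 604
9.2 False t17.31 z 8.44 F [-3.1  0.1 11.2] 936
9.6 False t17.71 z 8.52 F [-3.4 -1.2 13.2] 1214
h t18.31 [490.28  95.02 291.42] F [-3.61  0.1  13.6 ] w17.6 j6 1.66
1569
h t18.86 [490.28  95.05 291.41] F [-4.32  0.6  14.21] w17.4 j6 1.66
1936
h t19.41 [490.27  95.03 291.41] F [-3.8  -1.18 13.67] w17.5 j6 1.66
2325
```

```bash
python3 - <<'E'
from h import *
im=cv2.imread("pics/side6.png")
cv2.imwrite("pics/z7.png",cv2.resize(im[70:220,190:360],None,fx=4,fy=4,interpolation=cv2.INTER_NEAREST))
E
```

```text
(no output)
```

View pics/z7.png

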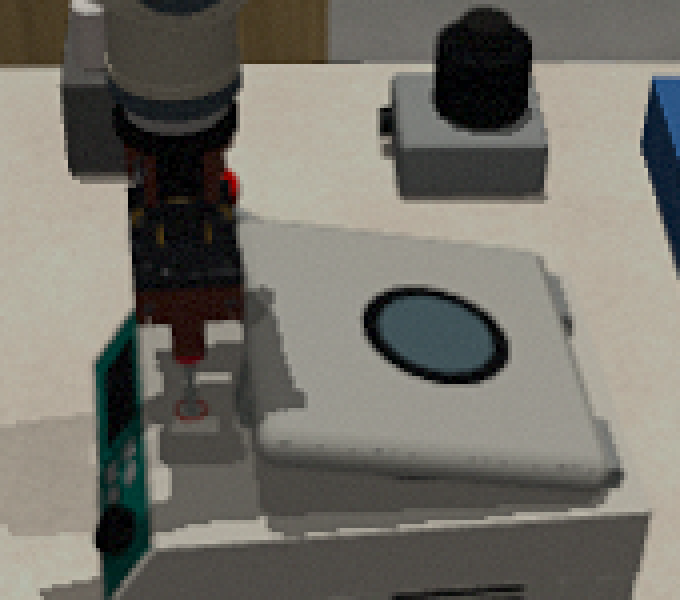

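The lid has clearly lifted by itself and is still rising at about 10°, with peak force about 14 N. I'll withdraw the pin straight up and carry it back.

```bash
python3 - <<'E'
from h import *
x,y=490.2,95.0
env.move_l([x,y,336],rate=100);st("out")
env.move_l([x-40,y-20,340],rate=150)
env.reach([436.3,-219,340],q(-.122));st("over")
env.move_l([436.3,-219,80+161.7+10],rate=150);env.hold(.3);st("hover")
im=viewer.camera("side");cv2.imwrite("pics/side7.png",im)
cv2.imwrite("pics/z8.png",cv2.resize(im[200:320,170:270],None,fx=5,fy=5,interpolation=cv2.INTER_NEAREST))
for z in(145,130,110,95,90,80):print(z,proj("side",[436.3,-219,z]))
E
```

```text
out t20.02 [489.81  94.93 335.33] F [-0.22 -0.34 -1.63] w17.5 j6 1.66
over t21.60 [ 436.68 -218.39  339.83] F [-0.47  0.23 -0.19] w17.0 j6 1.20
hover t22.64 [ 436.56 -219.15  252.37] F [-0.19 -0.13 -0.14] w17.5 j6 1.20
145 [212.49984433 266.45649931]
130 [213.04705949 270.30415429]
110 [213.75990792 275.30577418]
95 [214.28234647 278.96377006]
90 [214.45422559 280.16581998]
80 [214.79464488 282.54451336]
```

View pics/z8.png

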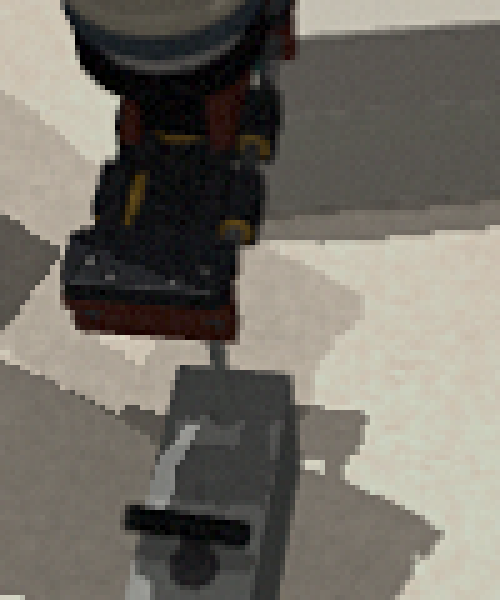

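View pics/side7.png

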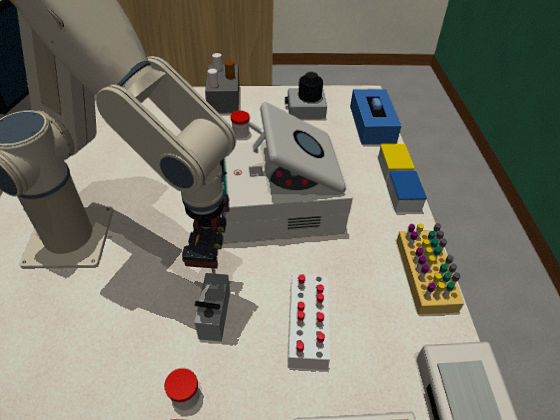

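The lid is swinging open, and the pin is upright over its original hole. I'll insert it with a force guard.

```bash
python3 - <<'E'
from h import *
c=env.move_l([436.3,-219,225],rate=40,f_stop=5);st("entry %s"%c)
if not c:
    c=env.move_l([436.3,-219,180],rate=60,f_stop=6);st("deep %s"%c)
if not c:
    c=env.move_l([436.3,-219,168],rate=15,f_stop=4);st("seat %s"%c)
E
```

```text
entry False t23.51 [ 436.41 -219.04  225.04] F [-0.49  0.08 -0.86] w17.4 j6 1.20
deep False t24.41 [ 436.47 -219.11  180.13] F [-0.35 -0.17 -0.96] w17.6 j6 1.20
seat True t24.99 [ 436.34 -219.01  171.7 ] F [-0.63  0.74  6.01] w17.4 j6 1.20
```

Collar contact came at TCP z 171.70, the same height as the original grasp, so the pin is fully home. Now I'll release, retreat and check.

```bash
python3 - <<'E'
from h import *
set_gripper(50);st("open")
env.move_l([436.3,-219,260],rate=100);st("up")
env.reach([380,-20,420],q(-.122));st("away")
env.hold(4)
st();s=viewer.camera("side");t=viewer.camera("top")
cv2.imwrite("pics/side8.png",s);cv2.imwrite("pics/top8.png",t)
f=lambda im,x,y,w,h,k:cv2.resize(im[y:y+h,x:x+w],None,fx=k,fy=k,interpolation=cv2.INTER_NEAREST)
c=np.zeros((450,800,3),np.uint8);c[:,:300]=f(s,185,255,60,90,5);c[:200,310:610]=f(t,335,240,60,40,5);cv2.imwrite("pics/z9.png",c)
E
```

```text
open t25.68 [ 435.94 -218.82  171.33] F [-0.02 -1.05  0.46] w50.3 j6 1.20
up t26.71 [ 435.95 -218.8   259.47] F [ 0.2   0.08 -0.34] w50.0 j6 1.20
away t27.73 [380.09 -20.36 419.23] F [-0.49 -0.5  -0.26] w50.1 j6 1.61
 t31.73 [379.98 -19.99 419.99] F [-0.07  0.53  0.48] w49.9 j6 1.61
```

View pics/side8.png

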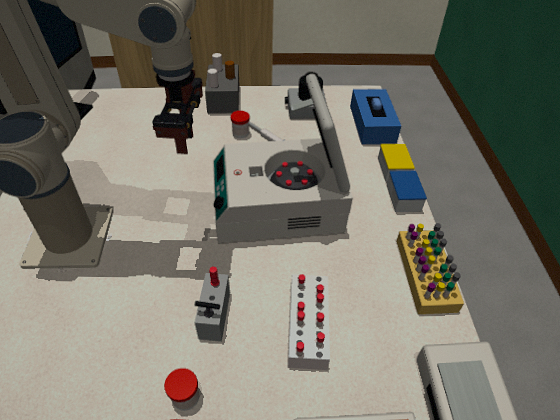

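View pics/top8.png

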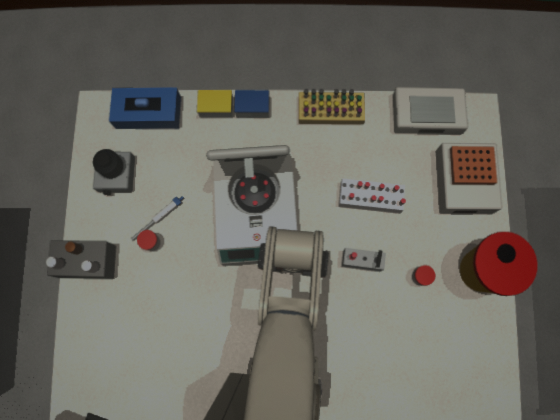

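View pics/z9.png

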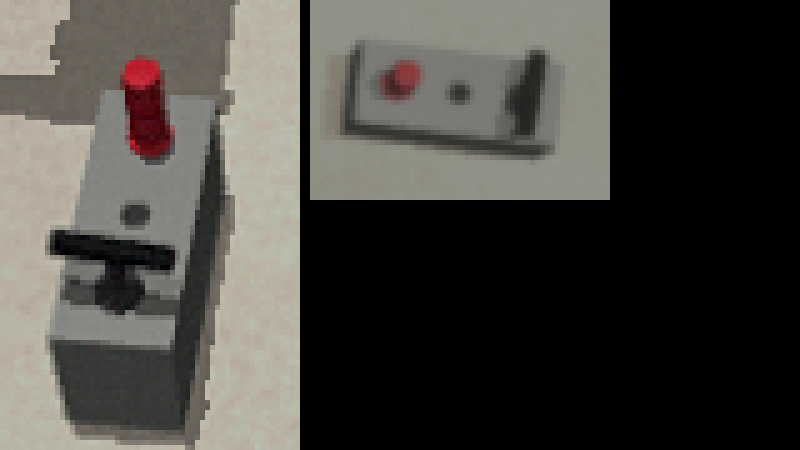

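The pin is seated exactly as it was at the start: handle top (213,270), collar (215,283). The lid stands near vertical, with its edge at about (310,80), and the other things are unmoved. I'll confirm the lid has stopped before handing in.

```bash
python3 - <<'E'
from h import *
a=cv2.imread("pics/side8.png").astype(int)
for i in range(5):
    env.hold(1.5);im=viewer.camera("side").astype(int);n=(np.abs(im-a).max(2)[60:210,255:355]>30).sum();a=im;print(n)
    if i>0 and n<5:break
st();cv2.imwrite("pics/side9.png",im)
K,d,T=cam("side")
# lid angle estimate: project lid front edge centre for angles
x0,y0,yaw=489.8,95,.075
for th in(1.0,1.15,1.25,1.35):
    # hinge ~ 265mm behind hole, z165
    dx=265-235*np.cos(th);z=165+235*np.sin(th)
    for sy in(-120,120):print(th,sy,proj("side",[x0+dx*np.cos(yaw)-sy*np.sin(yaw),y0+dx*np.sin(yaw)+sy*np.cos(yaw),z]).round())
o=cv2.imread("pics/side0.png").astype(int);D=(np.abs(im-o).max(2)>40)
print("rack",D[270:370,285:332].sum(),"pot0",D[365:412,160:205].sum(),"pot1",D[108:140,228:252].sum(),"key",D[295:345,190:235].sum())
cv2.imwrite("pics/z10.png",cv2.resize(im.astype(np.uint8)[60:240,200:370],None,fx=3,fy=3))
E
```

```text
0
0
 t34.93 [379.99 -20.   420.  ] F [-0.29 -0.14  0.18] w49.9 j6 1.61
1.0 -120 [298. 133.]
1.0 120 [284.  79.]
1.15 -120 [312. 127.]
1.15 120 [296.  73.]
1.25 -120 [322. 123.]
1.25 120 [304.  69.]
1.35 -120 [332. 120.]
1.35 120 [313.  67.]
rack 0 pot0 0 pot1 0 key 0[ WARN:0@10.842] global loadsave.cpp:1063 imwrite_ Unsupported depth image for selected encoder is fallbacked to CV_8U.
```

View pics/z10.png

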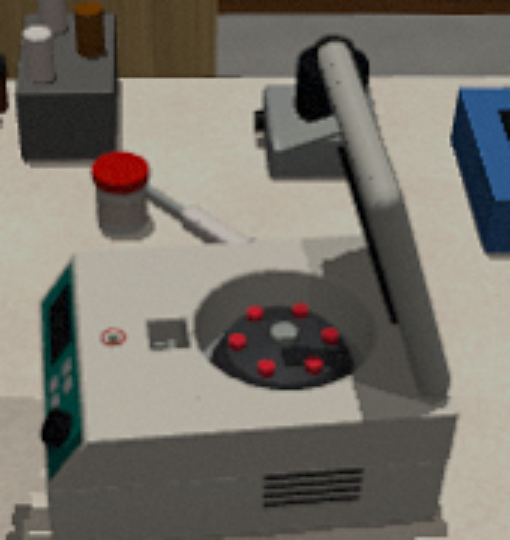

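The lid is at rest fully open. Its front edge runs from about (311,75) to (329,125), close to the position predicted for 1.25 rad or slightly more. Nothing else has changed, so I'm handing in.

```bash
python3 - <<'E'
from h import *
print(workorder.sign_off());st()
E
```

```text
the job is handed in; nothing more can be done
None
the job is handed in; nothing more can be done
```

The lid is unlocked and standing fully open, and the pin is back upright and fully home in its original hole. I handed the job in at about 35 s of the 72 s allowed.

- **Release:** The pin went through the red-ringed hole first time and met the catch about 12 mm below the deck. At a travel of 7.6 mm the lid had not moved after a 2 s hold. I pressed on in small steps and it let go at about 8 mm. I held it about 3 s more, until the lid had visibly risen. The highest force I read was about 14 N, against the 25 N limit.
- **Pin:** The collar seated at the same height as at the grasp (171.7 mm), and both camera views of the pin match the starting ones.
- **Lid:** It did not move between pictures over the last 3 s, and its front edge is close to where 1.25 rad or slightly more would put it.
- **Other items:** The side view showed no change at the rack with its tubes, both pots or the rotor key. The pipette I checked only by eye, and it looked unmoved.
- **Disagreements:** The estimates of the pin's position differed by 1–2 mm between views. The catch let go about 1 mm later than 7 mm from first contact. No check failed.

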